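# Load the gated drilling jig and latch its guard

### The arm

A 6-joint arm with a two-finger parallel gripper is mounted at the origin on the work surface. World frame = base frame: x ahead of the robot, y to its left, z up, the work surface at z = 0. Lengths are in m, angles in rad, forces in N, time in s.
With the tool pointing down it reaches from about 0.375 to 0.975 m from the base axis. Payload 3.8 kg.
Tool frame: the origin (TCP) lies midway between the tips of the shut fingers; the grasp point (between the pads) lies 19 mm behind it; z points along the fingers, y is the line along which they close (so a half turn about z gives the same grasp; the last joint's range is limited). The gripper opens to 85 mm and grips with 20 to 120 N. Pads are 22 mm wide; open, the fingers measure 114 mm over their backs; the gripper's body (76 mm by 85 mm) begins 54 mm behind the grasp point. The pads swing forward as they close: fully open they stand 13 mm farther back than shut.
Start: joints at [1.252, 0.264, 1.604, -0, 1.274, -0.037], TCP at [0.188, 0.648, 0.231] pointing down, gripper open.
Joint ranges: [-2.63, 2.63], [-0.94, 2.18], [0.31, 2.57], [-1.31, 4.45], [0, 2.66], [-2.55, 2.55]. Speed limits (rad/s): [2.57, 2.57, 3.14, 3.14, 3.14, 3.14].

### API

Orientations are given as a rotation vector (axis times angle).
In Python, from workcell import bot gives the robot as it stands.
- The arm moves only by the tool step_arm, never from a script. Its argument "motion" is a list of rows, each a list of 5 numbers: the finger opening in cm, from 0 to 8.54, then the shift along the tool's x, y, z in cm, then the turn about the tool's z in degrees. In form: [[claw, dx, dy, dz, twist], ...]. A call has 1 to 20 rows; each row is the pose to reach, as a shift and turn from the pose commanded when the call began, along the tool's axes at that moment; what a row does not reach only later rows make up. A row lasts 1/10 s, in which the tool goes at most 50 mm and 8.59 degrees, less where a joint would pass 70% of its speed; a pose out of reach is approached as far as the arm can. A call with a gripper value outside its range is refused whole. The fingers move at their own pace and stop on an object; "force" is the grip in N (left out, the last holds). Time passes only in rows, so rows that repeat a pose let the fingers close. It gives the time, the measured TCP pose, the force, the opening and the grip force at its end, in the units of the state.
- bot.read_state(): the state, without advancing time (a new reading comes with each control period).
- bot.read_camera(name): name is "side" or "top"; returns (picture, depth): 420x560x3 uint8, red, green, blue; 420x560 float32, m along the optical axis (not along the pixel's ray), 0 where there is no reading.
- bot.calibration(name): a dict with "mtx" (3x3 intrinsics, pixels), "origin" and "orientation" of the camera in the world. Camera axes: x right, y up, looking along -z (the intrinsics and any distortion apply to the point x, -y, -z); pixel columns grow to the right and rows downward; lengths in m; the calibration is good to about 2 mm. A picture is of the moment at which its call begins. calibration takes no time and is no camera call.
- bot.finish_job(): hands the job in; it is judged then, once.
The state is a dict: "time": time; "q": joint angles; "joint_vel": joint speeds; "joint_torque": joint torques, N m; "tool_pos": TCP position; "tcp_rot": TCP orientation; "wrist_force": force on the tool from outside, world axes, zero at the start; "torque": the same for the moment, N m; "width": opening from 0.0 (shut) to 1.0 (fully open); "grip_force": force on a finger pad.
Only numpy, scipy, OpenCV 4.12 (cv2) and the standard library are available. Lean on these libraries where they do the work, as an engineer would, in place of code of your own. Each camera call takes 0.05 s, during which the arm holds its last target. There are 200 camera calls.

### The job

Get the drilling jig ready for a stack drilling: lift the guard gate's gravity latch bar over its catch, swing the gate wide open, put the plywood backing board over the two locating pins first and then every aluminium blank with two holes that lies on the bench on top of it, in any order, each pressed home flush, level and let go. Then swing the gate fully shut so that the latch bar drops back down behind its catch. Leave the other things on the bench where they are.

Things in the scene. Friction and masses are not known exactly. Their poses are not given: they have to be found in the camera images.
- fixture: The drilling jig, fixed to the bench: grey base plate 260 x 120 x 12 mm. Origin: centre of its underside, on the bench; x runs along the base from the catch end (-x, nearer the robot) to the hinge post (x = 105 mm, 130 mm high), z up.
- catch_slot (a point): Floor of the catch's slot, at jig x = -105, y = 0, 107 mm above the bench; axes as fixture. The catch is 16 mm thick in x; the slot is 20 mm wide (y -10 to 10). On the +y side an upright tooth 8 mm thick, top 137 mm above the bench, with a ramp outside it falling to 105 mm at y = 57; on the -y side a stop cheek 145 mm high.
- seat (a point): Middle of the jig's seat, on its top face, 30 mm above the bench: steel block 110 x 40 mm along the jig's x. Axes as fixture. Two upright locating pins stand on it at x = -37 and +37 mm, y = 0: 10 mm in diameter, 52 mm tall (tips 82 mm above the bench), the top 8 mm tapering to 5 mm. The shut gate lies over the pins and blocks them.
- gate_hinge (a point): Point on the gate's vertical hinge axis, 118 mm above the bench (height of the latch bar's pivot).
- gate (a joint): Gate angle in rad: 0 shut (over the pins), up to 1.7 as its free end swings level towards the jig's +y. At angle g it points from the hinge along the jig's (-cos g, +sin g). Flat mesh grille 165 x 70 mm, 94 to 102 mm above the bench, 20 to 185 mm out from the hinge axis. It stays where it is left (friction 0.08 N m).
- latch_pivot (a point): Level pivot of the latch bar on the gate, 70 mm out from the hinge axis, 118 mm above the bench; swings with the gate.
- latch_bar (a joint): Latch bar angle in rad: 0 down level, up to 0.8 lifted; falls by its own weight. Round steel bar, 12 mm thick, outwards along the gate from the pivot, nose at 155 mm. Gate shut and bar down: the nose lies in the catch's slot behind the tooth. It clears the tooth at 0.19 rad (0.3 is safe). On shutting, lift it over again or let it ride up the ramp.
- latch_knob (a point): Centre of the black ball knob, 28 mm in diameter, on a 10 mm stem on the latch bar, by which the bar is lifted and the gate swung. It is 110 mm outwards from the pivot along the bar and 52 mm square to it, upwards (180 mm from the hinge axis, 170 mm above the bench with the bar down).
- backing_board: Plywood backing board 110 x 50 x 15 mm, lying flat, with two through holes 13 mm wide on its long axis (x) at 37 mm either side of the middle. Origin: centre of its underside; z up. Either way round fits.
- blank1: Aluminium blank 110 x 50 x 8 mm, lying flat, with two through holes 13 mm wide on its long axis (x) at 37 mm either side of the middle. Origin: centre of its underside; z up. Either way round fits. One to three blanks are there; None if absent.
- blank2: Aluminium blank 110 x 50 x 8 mm, lying flat, with two through holes 13 mm wide on its long axis (x) at 37 mm either side of the middle. Origin: centre of its underside; z up. Either way round fits. One to three blanks are there; None if absent.
- blank3: Aluminium blank 110 x 50 x 8 mm, lying flat, with two through holes 13 mm wide on its long axis (x) at 37 mm either side of the middle. Origin: centre of its underside; z up. Either way round fits. One to three blanks are there; None if absent.
- offcut: Aluminium offcut 90 x 50 x 8 mm without holes, not to be used. Origin: centre of its underside.
- screw_jar: Jar of screws, 60 mm in diameter, 75 mm tall, a bystander.
- oil_bottle: White oil bottle, 56 mm in diameter, 150 mm tall, a bystander.
- steel_block: Dark steel set-up block 76 x 51 x 25 mm, a bystander.
- hammer: Hammer lying on the bench, about 260 mm long, a bystander.
- screwdriver: Screwdriver with a red handle lying on the bench, a bystander.
- wrench: Steel wrench lying on the bench, a bystander.
- big_nut: Steel collar, 34 mm in diameter, 14 mm tall, a bystander.
Not all that is in view belongs to the job. Leave any turquoise or yellow look-alike of the blank3 alone.

How it is judged:
By the outcome, as a careful person would: the job done as asked, in the order asked, and still so for the second after the job is handed in, with the robot touching nothing.
Of blank1, blank2, blank3 only 1 to 3 are there at a start; the rules pass over those that are not, and their reading is None.
At some moment in a run one of backing_board, blank1, blank2, blank3 may be knocked a few centimetres aside while the robot is not near it.
Once in a run the grip may slacken for a moment while it holds something.
It also fails if it takes over 210 s, if anything falls off the work surface, if the arm or the gripper's body presses on something with over 40 N, if the wrist force passes 120 N, or if a joint passes its speed limit or range.

## Working session

There is one attempt and no reset: what is moved stays moved. The work goes in short steps, Python scripts to look and compute and a tool call to move; the robot and the scene stay as the last step left them, time stands still between calls to the robot, and variables do not carry over. Pictures are saved under pics/ and viewed, at most 14 in all, crops included, and the job is handed in when it is done.

Besides the shell and the picture viewer there is one more tool, called after "Call:" as name(argument=value, ...) on one line, values as JSON. step_arm: Moves the arm, as the interface text tells. Its arguments: {"type":"object","properties":{"motion":{"type":"array","items":{"type":"array","items":{"type":"number"}}},"force":{"type":"number"}},"required":["motion"]}

```bash
ls; mkdir -p pics
cat > h.py <<'E'
import numpy as np,cv2
from workcell import bot
from scipy.spatial.transform import Rotation as R
def cal(n):
    c=bot.calibration(n);o=np.array(c["orientation"],float)
    M=R.from_rotvec(o).as_matrix() if o.size==3 else o.reshape(3,3)
    return np.array(c["mtx"],float),np.array(c["origin"],float),M
def ray(n,u,v):
    K,o,M=cal(n);d=np.linalg.inv(K)@np.array([u,v,1.]);return o,M@(d*[1,-1,-1])
def onz(n,u,v,z):
    o,d=ray(n,u,v);return o+d*(z-o[2])/d[2]
def pt(n,u,v,dep): # depth point
    o,d=ray(n,u,v);return o+d*dep
def proj(n,p):
    K,o,M=cal(n);c=M.T@(np.array(p)-o)*[1,-1,-1];q=K@c;return q[:2]/q[2]
def cloud(n,dep):
    K,o,M=cal(n);v,u=np.mgrid[:dep.shape[0],:dep.shape[1]]
    d=np.stack([u,v,np.ones_like(u)],-1)@np.linalg.inv(K).T*[1,-1,-1]@M.T
    P=o+d*dep[...,None];P[dep==0]=np.nan;return P
def tri(a,b):
    (n1,u1,v1),(n2,u2,v2)=a,b;o1,d1=ray(n1,u1,v1);o2,d2=ray(n2,u2,v2)
    t=np.linalg.lstsq(np.stack([d1,-d2],1),o2-o1,rcond=None)[0]
    p,q=o1+d1*t[0],o2+d2*t[1];return (p+q)/2,np.linalg.norm(p-q)
def snap(n,tag):
    i,d=bot.read_camera(n);np.savez(f"{tag}.npz",i=i,d=d);return i,d
E
python3 - <<'E'
from h import *
for n in("top","side"):
    i,d=snap(n,n+"0");cv2.imwrite(f"pics/{n}0.png",cv2.resize(i[:,:,::-1],(784,588),interpolation=cv2.INTER_CUBIC))
    c=bot.calibration(n);print(n,{k:np.round(v,3).tolist() if not isinstance(v,str) else v for k,v in c.items()})
s=bot.read_state();print({k:np.round(v,3).tolist() for k,v in s.items()})
E
```

```text
pics
top {'mtx': [[412.252, 0.0, 277.093], [0.0, 412.252, 212.848], [0.0, 0.0, 1.0]], 'origin': [0.352, -0.025, 1.479], 'orientation': [0.086, -0.113, -1.545]}
side {'mtx': [[542.518, 0.0, 278.83], [0.0, 542.518, 209.263], [0.0, 0.0, 1.0]], 'origin': [0.437, -1.312, 1.314], 'orientation': [0.817, -0.021, -0.047]}
{'time': 0.1, 'q': [1.252, 0.265, 1.605, 0.0, 1.274, -0.037], 'joint_vel': [-0.001, -0.001, -0.003, 0.001, 0.001, 0.001], 'joint_torque': [0.001, -51.671, -36.859, 0.0, 0.006, 0.0], 'tool_pos': [0.188, 0.648, 0.23], 'tcp_rot': [-0.441, -3.11, 0.003], 'wrist_force': [-0.228, -0.888, -0.277], 'torque': [0.026, 0.055, -0.027], 'grip_force': 0.0, 'width': 0.998}
```

View pics/top0.png

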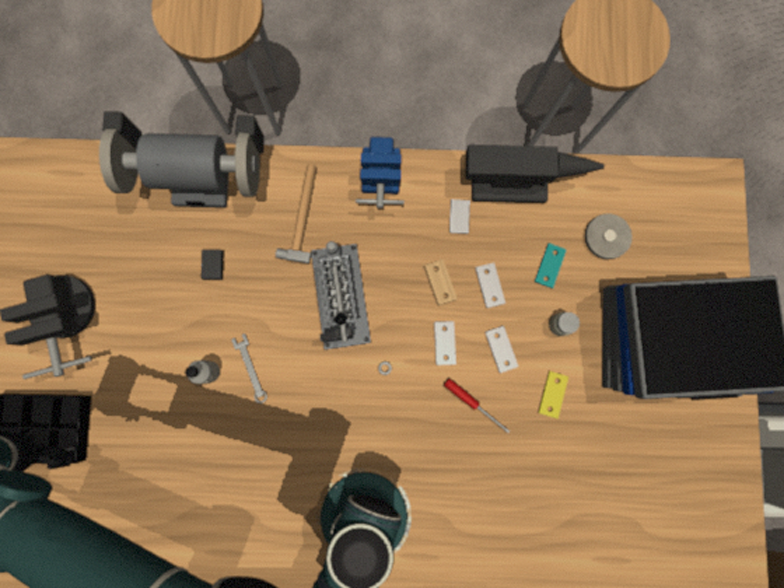

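View pics/side0.png

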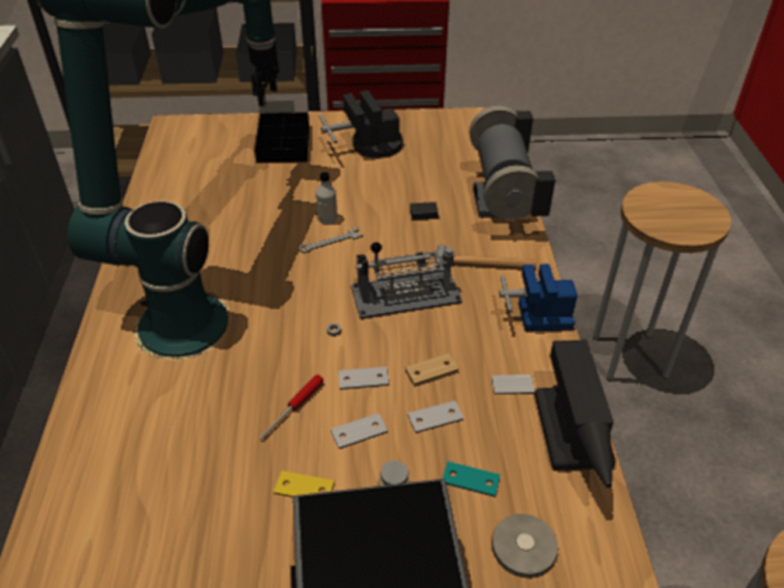

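Top view (784 px scale): the jig is at about (340,295), with the black knob at (340,318), the hinge end at (333,250) and the catch at (345,335). The tan board is at (440,283). White pieces with two holes are at (490,285), (445,343) and (502,349). The offcut without holes is at (459,216), and the turquoise (550,265) and yellow (553,395) look-alikes are to be left alone. Next I measure in both views and make one enlarged crop.

```bash
cat > parts.py <<'E'
from h import *
def parts(n,img):
    "two-holed / plain plates: name, centre px, corner px"
    hsv=cv2.cvtColor(img,cv2.COLOR_RGB2HSV);out=[]
    for kind,m in(("alu",cv2.inRange(hsv,(0,0,150),(180,45,255))),("ply",cv2.inRange(hsv,(10,60,185),(25,125,255)))):
        cs,_=cv2.findContours(m,cv2.RETR_EXTERNAL,cv2.CHAIN_APPROX_NONE)
        for c in cs:
            if 150<cv2.contourArea(c)<1500: out.append((kind,c))
    return out
def report(n,img,zs={"alu":.008,"ply":.015}):
    res=[]
    for k,c in parts(n,img):
        w=np.array([onz(n,u,v,zs[k])[:2] for u,v in c[:,0,:]],np.float32)*1000
        (x,y),(a,b),t=cv2.minAreaRect(w)
        if a<b:a,b,t=b,a,t+90
        if 60<a<140 and 30<b<75:
            M=cv2.moments(c);res.append((k,x,y,a,b,(t+90)%180-90,M["m10"]/M["m00"],M["m01"]/M["m00"]))
    return res
E
python3 - <<'E'
from parts import *
T=np.load("top0.npz");S=np.load("side0.npz")
r={}
for n,D in(("top",T),("side",S)):
    r[n]=report(n,D["i"])
    for q in r[n]:print(n,q[0],np.round(q[1:],1),"depthz",np.round(cloud(n,D["d"])[int(q[7]),int(q[6]),2],4))
for a in r["top"]:
    for b in r["side"]:
        if np.hypot(a[1]-b[1],a[2]-b[2])<25:
            p,e=tri(("top",a[6],a[7]),("side",b[6],b[7]));print(a[0],"tri",np.round(p*1000,1),"gap",round(e*1000,1))
# knob: dark blob in top
P=cloud("top",T["d"]);z=P[...,2]
for lo,hi in((.155,.2),(.138,.155),(.125,.138),(.01,.016),(.09,.105)):
    m=(z>lo)&(z<hi)&(P[...,0]>.3)&(P[...,0]<.8)&(P[...,1]>-.05)&(P[...,1]<.3)
    nn,l,st,ce=cv2.connectedComponentsWithStats(m.astype(np.uint8))
    for k in range(1,nn):
        if st[k,4]>8:
            q=P[l==k];print(lo,hi,st[k,4],np.round(np.nanmean(q,0)*1000,1),np.round(ce[k],1))
a=cv2.resize(T["i"][160:265,215:420,::-1],None,fx=3.9,fy=3.9,interpolation=cv2.INTER_CUBIC)
cv2.imwrite("pics/crop_top.png",a)
b=cv2.resize(S["i"][165:235,240:345,::-1],None,fx=7.5,fy=7.5,interpolation=cv2.INTER_CUBIC)
cv2.imwrite("pics/crop_side.png",b)
E
```

```text
Traceback (most recent call last):
  File "parts.py", line 13, in report
    w=np.array([onz(n,u,v,zs[k])[:2] for u,v in c[:,0,:]],np.float32)*1000
                ~~~^^^^^^^^^^^^^
  File "h.py", line 11, in onz
    o,d=ray(n,u,v);return o+d*(z-o[2])/d[2]
        ~~~^^^^^^^
  File "h.py", line 9, in ray
    K,o,M=cal(n);d=np.linalg.inv(K)@np.array([u,v,1.]);return o,M@(d*[1,-1,-1])
          ~~~^^^
  File "h.py", line 5, in cal
    c=bot.calibration(n);o=np.array(c["orientation"],float)
ValueError: time passes only in moves, steps and waits
```

```bash
python3 - <<'E'
s=open("h.py").read()
s=s.replace("def cal(n):","import functools\n@functools.lru_cache(None)\ndef cal(n):");open("h.py","w").write(s)
E
cat > m1.py <<'E'
from parts import *
T=np.load("top0.npz");S=np.load("side0.npz")
r={}
for n,D in(("top",T),("side",S)):
    r[n]=report(n,D["i"])
    for q in r[n]:print(n,q[0],np.round(q[1:],1),"depthz",np.round(cloud(n,D["d"])[int(q[7]),int(q[6]),2],4))
for a in r["top"]:
    for b in r["side"]:
        if np.hypot(a[1]-b[1],a[2]-b[2])<25:
            p,e=tri(("top",a[6],a[7]),("side",b[6],b[7]));print(a[0],"tri",np.round(p*1000,1),"gap",round(e*1000,1))
P=cloud("top",T["d"]);z=P[...,2]
for lo,hi in((.155,.2),(.138,.155),(.125,.138),(.01,.016),(.09,.105)):
    m=(z>lo)&(z<hi)&(P[...,0]>.3)&(P[...,0]<.8)&(P[...,1]>-.05)&(P[...,1]<.3)
    nn,l,st,ce=cv2.connectedComponentsWithStats(m.astype(np.uint8))
    for k in range(1,nn):
        if st[k,4]>8:
            q=P[l==k];print(lo,hi,st[k,4],np.round(np.nanmean(q,0)*1000,1),np.round(ce[k],1))
a=cv2.resize(T["i"][160:265,215:420,::-1],None,fx=3.9,fy=3.9,interpolation=cv2.INTER_CUBIC)
cv2.imwrite("pics/crop_top.png",a)
b=cv2.resize(S["i"][165:235,240:345,::-1],None,fx=7.5,fy=7.5,interpolation=cv2.INTER_CUBIC)
cv2.imwrite("pics/crop_side.png",b)
E
python3 m1.py
```

```text
top alu [ 417.6 -339.8  107.7   49.6   20.2  357.9  249.1] depthz 0.0077
top alu [ 429.2 -195.4  107.1   50.     2.9  317.4  244.8] depthz 0.0041
top alu [ 581.6 -310.8  106.9   49.8   15.8  349.8  203.5] depthz 0.0052
top alu [ 762.  -230.    88.4   49.3   -2.4  327.9  154.2] depthz 0.0069
top ply [-87.2 462.7 112.1  44.2  73.5 124.6 394.9] depthz 0.0062
top ply [298.2 533.7 106.9  61.5 -86.1 109.1 277.7] depthz 0.0012
side alu [ 417.5 -337.5  106.3   44.9   19.9  255.7  306.6] depthz 0.0084
side alu [ 583.  -307.4  105.    44.2   16.3  310.7  296.4] depthz 0.0064
side alu [ 764.1 -227.4   84.2   42.9    1.5  366.1  273.5] depthz 0.0083
side alu [ 430.8 -191.1  104.8   43.5    3.5  259.1  268.7] depthz 0.0038
alu tri [ 417.1 -339.3   10.6] gap 0.1
alu tri [ 429.6 -194.5   11.4] gap 1.5
alu tri [ 581.6 -310.4   10.9] gap 1.4
alu tri [ 762.4 -230.    10.6] gap 1.9
0.155 0.2 85 [777.9 288.9 178.2] [175.9 131.2]
0.155 0.2 62 [470.6  60.1 178.7] [243.3 227.1]
0.138 0.155 22 [773.7 286.  147.3] [178.8 135.5]
0.138 0.155 12 [444.7  41.7 145.5] [249.3 236.2]
0.125 0.138 16 [775.9 285.8 129.
[... 227 characters left out ...]
628.3 135.3  12.5] [226.7 187.3]
0.01 0.016 12 [629.6  68.8  12.8] [245.2 187.4]
0.01 0.016 9 [618.6  80.2  13. ] [241.9 190.3]
0.01 0.016 20 [564.8 128.4  12.5] [228.  204.8]
0.01 0.016 58 [513.5 119.8  12.5] [229.8 219.1]
0.01 0.016 10 [529.2  47.9  12.2] [250.1 215.2]
0.01 0.016 11 [497.6  43.8  12.5] [251. 224.]
0.01 0.016 21 [465.7  45.3  12.4] [250.3 232.9]
0.01 0.016 26 [460.2  92.6  12.8] [236.9 234.1]
0.01 0.016 36 [419.3  78.1  12.1] [240.6 245.8]
0.01 0.016 24 [364.4 -38.4  13.4] [273.1 262.1]
0.09 0.105 43 [778.8 -21.1  92.9] [271.2 141.4]
0.09 0.105 389 [559.8  77.2  99.8] [240.5 202.9]
0.09 0.105 9 [551.7  60.4  97.8] [245.4 205.4]
0.09 0.105 9 [504.5  52.1  98.7] [247.4 219.3]
```

View pics/crop_top.png

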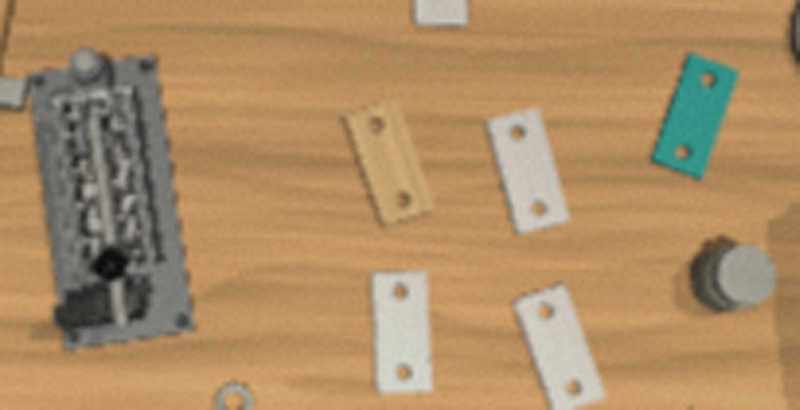

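View pics/crop_side.png

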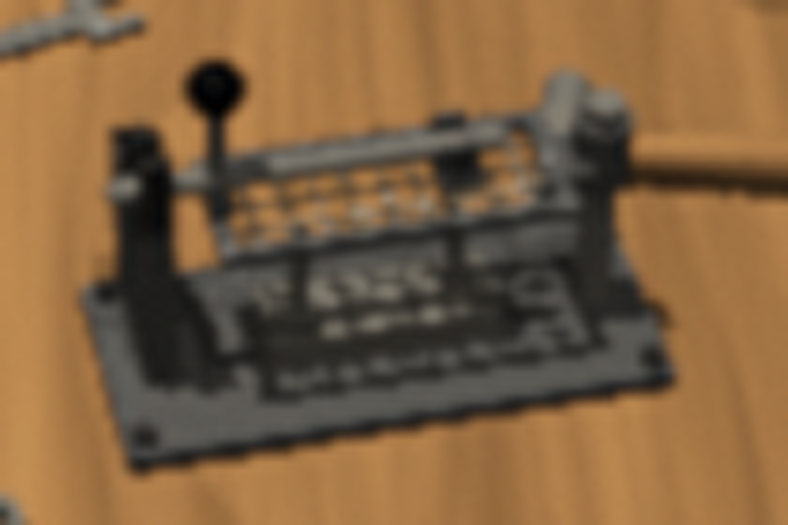

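The crop shows three white pieces with two holes each, at crop px (528,170), (402,330) and (560,347). The board is at (388,160) and the knob at (110,263) top and (215,88) side. The offcut, only partly in this crop at (440,8), measured 88 x 49 mm, so it is not a blank. Next: jig pose, knob, board.

```bash
cat > tgt.py <<'E'
from h import *
def go(p,psi=None,s=None):
    "print the shift (cm, tool axes) and twist (deg) from the measured pose to TCP p (mm), tool-x yaw psi (deg)"
    s=s or bot.read_state();M=R.from_rotvec(s["tcp_rot"]).as_matrix();d=M.T@(np.array(p)/1000-s["tool_pos"])*100
    y=np.degrees(np.arctan2(M[1,0],M[0,0]));tw=0 if psi is None else (y-psi+180)%360-180
    print("shift",np.round(d,2),"twist",round(tw,1),"now",np.round(np.array(s["tool_pos"])*1000,1),"psi",round(y,1),"tilt",round(np.degrees(np.arccos(-M[2,2])),2),"F",np.round(s["wrist_force"],1),"w",round(s["width"]*85.4,1),"g",round(s["grip_force"],1),"t",s["time"])
E
cat > m2.py <<'E'
from tgt import *
T=np.load("top0.npz");S=np.load("side0.npz");f=lambda u,v:(215+u/3.9,160+v/3.9);g=lambda u,v:(240+u/7.5,165+v/7.5)
def dark(img,c,r=7):
    x,y=map(int,np.round(c));w=img[y-r:y+r+1,x-r:x+r+1].astype(int).sum(2);m=w<60;v,u=np.nonzero(m);return x-r+u.mean(),y-r+v.mean(),m.sum()
kt=dark(T["i"],f(110,263),5);ks=dark(S["i"],g(215,88),5);print(kt,ks)
p,e=tri(("top",*kt[:2]),("side",*ks[:2]));print("knob",p*1000,e*1000)
c=np.array([onz("top",*f(*q),.012)[:2]*1000 for q in((33,75),(155,58),(193,327),(68,349))]);print(c.round(1),"centre",c.mean(0))
L=(c[0]+c[1])/2-(c[2]+c[3])/2;print("long",np.hypot(*L),np.degrees(np.arctan2(L[1],L[0])),"short",np.hypot(*(c[0]-c[1])),np.hypot(*(c[2]-c[3])))
for q in((85,290),(135,468),(672,382)):print("side corner",(onz("side",*g(*q),.012)*1000).round(1), (onz("side",*g(*q),.0)*1000).round(1))
h=cv2.cvtColor(T["i"],cv2.COLOR_RGB2HSV);x,y=map(int,f(388,163));print("board hsv",h[y-2:y+3:2,x-2:x+3:2].reshape(-1,3).tolist(),"bench",h[y:y+3:2,x+12:x+16:2].reshape(-1,3).tolist())
P=cloud("top",T["d"]);m=((P[...,2]>.008)).astype(np.uint8);m[:, :]&=0 if 0 else 1
sub=np.zeros_like(m);sub[183:222,300:330]=m[183:222,300:330]
nn,l,st,ce=cv2.connectedComponentsWithStats(sub);k=1+np.argmax(st[1:,4]);v,u=np.nonzero(l==k)
w=np.array([onz("top",a,b,.015)[:2]*1000 for a,b in zip(u,v)],np.float32);print("board depth rect",cv2.minAreaRect(w),w.mean(0),"z",np.nanmedian(P[l==k][:,2]))
go((p*1000+[0,0,60]),187)
E
python3 m2.py
```

```text
(np.float64(243.16666666666666), np.float64(227.05555555555554), np.int64(18)) (np.float64(268.2068965517241), np.float64(176.6206896551724), np.int64(29))
knob [470.73342117  60.70460733 173.818904  ] 1.000625464907323
[[657.8 148.2]
 [676.9  35.6]
 [428.   -6.2]
 [405.4 106.7]] centre [542.02942606  71.06947667]
long 254.09720514678793 9.43573064350775 short 114.14214817968447 115.12138538887237
side corner [409.9 108.6  12. ] [409.7 121.7   0. ]
side corner [431.  -11.5  12. ] [430.9   0.5   0. ]
side corner [679.8  32.4  12. ] [682.1  44.8   0. ]
board hsv [[17, 106, 194], [17, 111, 199], [18, 115, 202], [18, 110, 194], [17, 112, 195], [18, 108, 203], [17, 110, 195], [17, 115, 195], [17, 111, 202]] bench [[16, 125, 172], [16, 127, 177], [16, 127, 171], [15, 125, 177]]
board depth rect ((586.4569091796875, -182.92724609375), (108.95870971679688, 51.00328063964844), 20.061601638793945) [ 586.36145 -183.26314] z 0.013887761656016018
shift [-43.53 -48.51  -0.28] twist -23.1 now [187.5 647.7 230.1] psi 163.9 tilt 0.12 F [-0.2 -0.9 -0.3] w 85.3 g 0.0 t 0.1
```

Call:
step_arm(motion=[[6,-20,-22,-2,-12],[6,-43.5,-48.5,-2,-25.5],[6,-43.5,-48.5,-2,-25.5],[6,-43.5,-48.5,-2,-25.5],[6,-43.5,-48.5,-2,-25.5],[6,-43.5,-48.5,-2,-25.5],[6,-43.5,-48.5,-2,-25.5],[6,-43.5,-48.5,-2,-25.5],[6,-43.5,-48.5,-2,-25.5],[6,-43.5,-48.5,-2,-25.5],[6,-43.5,-48.5,-2,-25.5],[6,-43.5,-48.5,-2,-25.5],[6,-43.5,-48.5,-2,-25.5],[6,-43.5,-48.5,-2,-25.5],[6,-43.5,-48.5,-2,-25.5],[6,-43.5,-48.5,-2,-25.5],[6,-43.5,-48.5,-2,-25.5],[6,-43.5,-48.5,-2,-25.5]])

```text
time: 1.9
tool_pos: [0.4701, 0.0629, 0.2512]
tcp_rot: [0.26, -3.131, -0.0]
wrist_force: [0.3, 0.1, 0.7]
width: 0.702
grip_force: 0.0
```

```bash
python3 -c "
from tgt import *
go((470,60,150),189.4)"
```

```text
shift [ 0.06 -0.29 10.12] twist 0.1 now [470.1  62.9 251.2] psi -170.5 tilt 0.02 F [0.3 0.1 0.7] w 60.0 g 0.0 t 1.9
```

Call:
step_arm(motion=[[6,0,0,5,0],[6,0,0,8,0],[6,0,0,10.2,0],[6,0,0,10.2,0],[6,0,0,10.2,0],[2,0,0,10.2,0],[2,0,0,10.2,0],[2,0,0,10.2,0],[2,0,0,10.2,0],[2,0,0,10.2,0],[2,0,0,10.2,0],[2,0,0,10.2,0],[2,0,0,10.2,0]], force=50)

```text
time: 3.2
tool_pos: [0.4719, 0.0624, 0.1514]
tcp_rot: [-0.255, 3.128, 0.002]
wrist_force: [-2.4, 3.3, 6.2]
width: 0.303
grip_force: 48.7
```

Call:
step_arm(motion=[[2,-0.3,0,-0.6,0],[2,-0.65,0,-1.2,0],[2,-1.1,0,-1.9,0],[2,-1.6,0,-2.5,0],[2,-2.1,0,-3.0,0],[2,-2.45,0,-3.45,0],[2,-2.45,0,-3.45,0],[2,-2.45,0,-3.45,0]])

```text
time: 4.0
tool_pos: [0.4953, 0.0663, 0.1833]
tcp_rot: [-0.256, 3.131, 0.002]
wrist_force: [3.3, 5.6, -7.2]
width: 0.298
grip_force: 49.6
```

```bash
python3 -c "
from h import *
for n in('top','side'):
    i,d=snap(n,n+'1');
    if n=='side':cv2.imwrite('pics/s1.png',cv2.resize(i[140:240,230:350,::-1],None,fx=6,fy=6,interpolation=cv2.INTER_CUBIC))
s=bot.read_state();print(s['tool_pos'],s['wrist_force'],s['width'],s['grip_force'])"
```

```text
[0.49508484 0.06629262 0.18308323] [ 3.38650595  5.76404381 -6.99837996] 0.2982734216838718 49.62299108505249
```

View pics/s1.png

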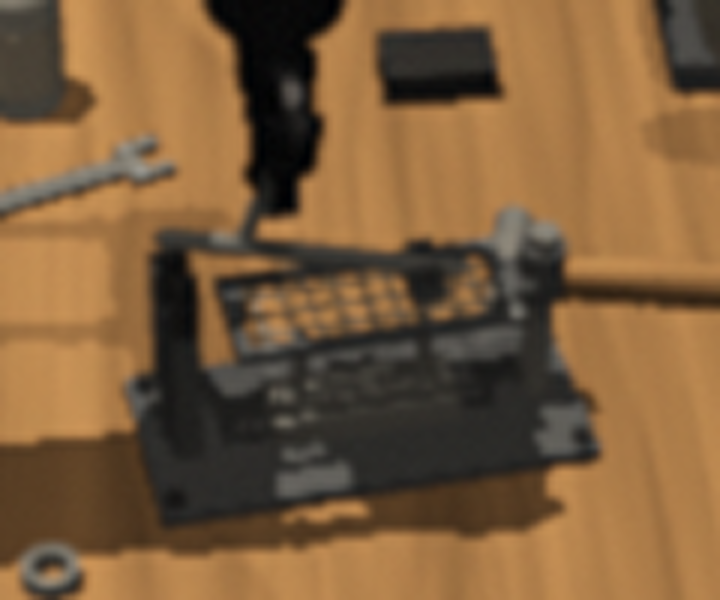

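The bar nose is above the catch at (170,240), and the knob is held at (275,195). Now I swing the gate open.

Call:
step_arm(motion=[[2,-0.08,1.55,0,5.7],[2,-0.31,3.09,0,11.5],[2,-0.69,4.6,0,17.2],[2,-1.23,6.06,0,22.9],[2,-1.9,7.46,0,28.6],[2,-2.72,8.78,0,34.4],[2,-3.66,10.02,0,40.1],[2,-4.72,11.15,0,45.8],[2,-5.88,12.18,0,51.6],[2,-7.15,13.08,0,57.3],[2,-8.5,13.86,0,63],[2,-9.92,14.49,0,68.8],[2,-11.39,14.98,0,74.5],[2,-12.91,15.32,0,80.2],[2,-14.45,15.51,0,85.9],[2,-14.45,15.51,0,85.9],[2,-14.45,15.51,0,85.9]])

```text
time: 5.8
tool_pos: [0.6122, 0.243, 0.1843]
tcp_rot: [-1.943, -2.466, -0.001]
wrist_force: [-1.8, 5.1, 1.7]
width: 0.297
grip_force: 49.2
```

Call:
step_arm(motion=[[2,0.35,0,0.45,0],[2,0.85,0,0.95,0],[2,1.35,0,1.55,0],[2,1.8,0,2.25,0],[2,2.15,0,2.85,0],[2,2.45,0,3.4,0],[2,2.45,0,3.4,0],[6,2.45,0,3.4,0],[6,2.45,0,3.4,0],[6,2.45,0,3.4,0],[6,2.45,0,3.4,0],[6,2.45,0,1,0],[8.4,2.45,0,-3,0],[8.4,2.45,0,-8,0],[8.4,2.45,0,-8,0]])

```text
time: 7.3
tool_pos: [0.6106, 0.2674, 0.2731]
tcp_rot: [1.941, 2.46, 0.019]
wrist_force: [0.3, 1.1, 0.9]
width: 0.983
grip_force: 0.0
```

```bash
python3 -c "
from tgt import *
go((586.4,-183,120),20)"
```

```text
shift [-43.26 -13.06  15.05] twist 83.5 now [610.6 267.4 273.1] psi 103.5 tilt 0.83 F [0.3 1.1 0.9] w 83.9 g 0.0 t 7.3
```

Run:
```python
from parts import *
T,_=snap("top","top2");S,_=snap("side","side2")
for q in report("top",T):print(q[0],np.round(q[1:6],1))
a=cv2.resize(T[150:255,205:310,::-1],(580,580),interpolation=cv2.INTER_CUBIC)
cv2.imwrite("pics/c2.png",a)
b=cv2.resize(S[165:235,240:345,::-1],None,fx=7.5,fy=7.5,interpolation=cv2.INTER_CUBIC)
cv2.imwrite("pics/d2.png",b)
```

```text
alu [ 417.6 -339.8  107.6   49.9   19.9]
alu [ 429.3 -195.4  107.1   50.2    3.1]
alu [547.6  76.2 110.4  40.9   9.3]
alu [ 581.7 -310.9  106.8   49.5   15.4]
alu [ 762.  -230.    88.4   49.3   -2.4]
alu [9.029e+02 3.689e+02 1.153e+02 6.110e+01 8.000e-01]
alu [1309.4  694.1   87.3   71.2   41. ]
```

View pics/c2.png

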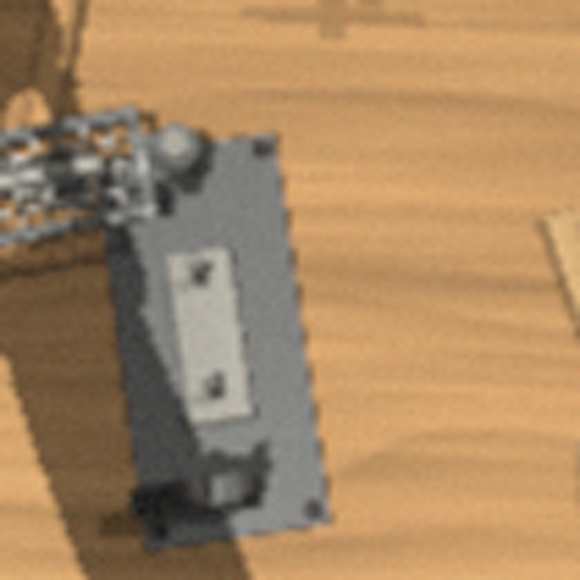

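View pics/d2.png

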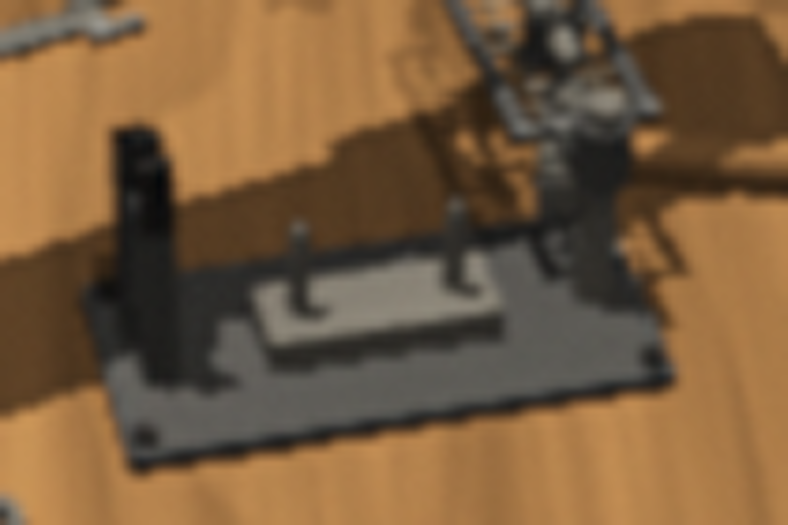

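The gate is wide open. The light seat rectangle is at (210,335) in the top crop, with its pins clear; in the side crop the pin tips are at (299,225) and (456,203). Next I measure the seat at its height in both views, and the board.

```bash
cat > seat.py <<'E'
from parts import *
T=np.load("top2.npz")["i"];S=np.load("side2.npz")["i"]
def seat(n,img,win,z=.03):
    x0,x1,y0,y1=win;h=cv2.cvtColor(img,cv2.COLOR_RGB2HSV);m=np.zeros(img.shape[:2],np.uint8)
    m[y0:y1,x0:x1]=cv2.inRange(h,(0,0,110),(180,75,255))[y0:y1,x0:x1]
    m=cv2.morphologyEx(m,cv2.MORPH_OPEN,np.ones((2,2)))
    cs,_=cv2.findContours(m,cv2.RETR_EXTERNAL,cv2.CHAIN_APPROX_NONE);c=cv2.convexHull(max(cs,key=cv2.contourArea))
    w=np.array([onz(n,u,v,z)[:2]*1000 for u,v in c[:,0]],np.float32);r=cv2.boxPoints(cv2.minAreaRect(w));print(n,"seat",cv2.minAreaRect(w))
    M=cv2.moments(c);return M["m10"]/M["m00"],M["m01"]/M["m00"]
a=seat("top",T,(233,252,193,228));b=seat("side",S,(270,312,195,215))
print("px",a,b);p,e=tri(("top",*a),("side",*b));print("tri",p*1000,e*1000)
g=lambda u,v:(240+u/7.5,165+v/7.5);f=lambda u,v:(205+u/5.524,150+v/5.524)
for s,t in(((299,224),(213,384)),((456,202),(199,271))):
    print("pin tip side@82",onz("side",*g(*s),.082)*1000)
    print("pin tip top@82",onz("top",*f(*t),.082)*1000,"@30",onz("top",*f(*t),.03)*1000)
h=cv2.cvtColor(T,cv2.COLOR_RGB2HSV);m=np.zeros(T.shape[:2],np.uint8);w=(slice(178,228),slice(292,338))
m[w]=cv2.inRange(h,(10,40,183),(25,122,255))[w];m=cv2.morphologyEx(m,cv2.MORPH_OPEN,np.ones((3,3)));m=cv2.morphologyEx(m,cv2.MORPH_CLOSE,np.ones((5,5)))
c=max(cv2.findContours(m,0,1)[0],key=cv2.contourArea);w=np.array([onz("top",u,v,.015)[:2]*1000 for u,v in c[:,0]],np.float32);print("board top",cv2.minAreaRect(w))
h=cv2.cvtColor(S,cv2.COLOR_RGB2HSV);m=np.zeros(S.shape[:2],np.uint8);w=(slice(248,280),slice(280,335))
m[w]=cv2.inRange(h,(10,40,165),(25,125,255))[w];m=cv2.morphologyEx(m,cv2.MORPH_OPEN,np.ones((3,3)));m=cv2.morphologyEx(m,cv2.MORPH_CLOSE,np.ones((5,5)))
d=max(cv2.findContours(m,0,1)[0],key=cv2.contourArea);w=np.array([onz("side",u,v,.015)[:2]*1000 for u,v in d[:,0]],np.float32);print("board side",cv2.minAreaRect(w))
q=[(M["m10"]/M["m00"],M["m01"]/M["m00"]) for M in map(cv2.moments,(c,d))];print("board tri",tri(("top",*q[0]),("side",*q[1])))
E
python3 seat.py
```

```text
top seat ((541.664794921875, 72.78594970703125), (121.76423645019531, 63.977508544921875), 1.7136527299880981)
side seat ((548.798583984375, 74.00930786132812), (108.97245788574219, 38.712249755859375), 8.929595947265625)
px (243.59029011249257, 209.94908229721727) (291.44393592677346, 205.2562929061785)
tri [547.2579791   70.61524967  32.56968039] 4.805162290542298
pin tip side@82 [509.28146058  71.8676361   82.        ]
pin tip top@82 [505.40246072  66.26682542  82.        ] @30 [511.10792891  69.66082006  30.        ]
pin tip side@82 [581.91664703  83.46531993  82.        ]
pin tip top@82 [575.66079442  77.22572671  82.        ] @30 [583.98135398  81.02762354  30.        ]
board top ((586.9302978515625, -184.0469970703125), (113.44989013671875, 52.818199157714844), 19.83588218688965)Traceback (most recent call last):
  File "seat.py", line 21, in <module>
    d=max(cv2.findContours(m,0,1)[0],key=cv2.contourArea);w=np.array([onz("side",u,v,.015)[:2]*1000 for u,v in d[:,0]],np.float32);print("board side",cv2.minAreaRect(w))
ValueError: max() iterable argument is empty
```

Call:
step_arm(motion=[[8.4,-5,-1.5,0,8],[8.4,-10,-3,0,16],[8.4,-14,-4.5,0,24],[8.4,-18,-6,0,32],[8.4,-23,-7,0,40],[8.4,-28,-8.5,0,48],[8.4,-33,-10,0,56],[8.4,-38,-11.5,3,64],[8.4,-43.2,-13,6,72],[8.4,-43.2,-13,10,80],[8.4,-43.2,-13,14,83.5],[8.4,-43.2,-13,17,83.5],[8.4,-43.2,-13,17,83.5],[8.4,-43.2,-13,17,83.5],[8.4,-43.2,-13,17,83.5]])

```text
time: 8.9
tool_pos: [0.582, -0.1848, 0.0956]
tcp_rot: [3.092, 0.545, 0.004]
wrist_force: [-0.1, -0.3, 0.5]
width: 0.986
grip_force: 0.0
```

```bash
python3 -c "
from tgt import *
go((586.5,-183.5,20),20)"
```

```text
shift [0.45 0.02 7.56] twist -0.0 now [ 582.  -184.8   95.6] psi 20.0 tilt 0.16 F [-0.1 -0.3  0.5] w 84.2 g 0.0 t 8.9
```

Call:
step_arm(motion=[[7,0.45,0,3,0],[6.2,0.45,0,6,0],[6.2,0.45,0,8,0],[6.2,0.45,0,8.7,0],[6.2,0.45,0,9.0,0],[6.2,0.45,0,9.0,0],[6.2,0.45,0,9.0,0],[6.2,0.45,0,9.0,0]])

```text
time: 9.7
tool_pos: [0.5861, -0.1834, 0.0054]
tcp_rot: [3.093, 0.544, 0.004]
wrist_force: [0.4, 0.4, -0.3]
width: 0.726
grip_force: 0.0
```

Call:
step_arm(motion=[[6.2,0,0,0.2,0],[6.2,0,0,0.4,0],[6.2,0,0,0.5,0],[6.2,0,0,0.5,0],[6.2,0,0,0.5,0]])

```text
time: 10.2
tool_pos: [0.5847, -0.1829, -0.0014]
tcp_rot: [-3.094, -0.544, 0.001]
wrist_force: [0.2, 0.0, 0.4]
width: 0.728
grip_force: 0.0
```

Call:
step_arm(motion=[[4,0,0,0.5,0],[4,0,0,0.5,0],[4,0,0,0.5,0],[4,0,0,0.5,0],[4,0,0,0.5,0],[4,0,0,0.5,0],[4,0,0,0.5,0],[4,0,0,0.5,0]], force=60)

```text
time: 11.0
tool_pos: [0.5874, -0.1839, -0.0026]
tcp_rot: [3.092, 0.544, 0.006]
wrist_force: [-3.0, 0.3, 17.1]
width: 0.572
grip_force: 70.0
```

```bash
python3 -c "
from tgt import *
go((545.5,74.5,130),9.3)"
```

```text
shift [  4.93 -25.68 -13.32] twist 10.7 now [ 587.4 -183.9   -2.6] psi 20.0 tilt 0.27 F [-3.   0.3 17.1] w 48.8 g 70.0 t 11.0
```

Call:
step_arm(motion=[[4,0,0,-1,0],[4,0,0,-3,0],[4,0,0,-6,0],[4,0,0,-10,0],[4,0.6,-3,-13.3,1],[4,1.2,-6.5,-13.3,2.5],[4,2,-10,-13.3,4],[4,2.7,-14,-13.3,6],[4,3.4,-18,-13.3,7.5],[4,4.2,-21.5,-13.3,9],[4,4.6,-24,-13.3,10],[4,4.9,-25.2,-13.3,10.7],[4,4.9,-25.7,-13.3,10.7],[4,4.9,-25.7,-13.3,10.7],[4,4.9,-25.7,-13.3,10.7],[4,4.9,-25.7,-13.3,10.7]])

```text
time: 12.6
tool_pos: [0.5433, 0.0745, 0.1267]
tcp_rot: [3.131, 0.252, -0.0]
wrist_force: [0.5, -0.3, -0.4]
width: 0.57
grip_force: 62.5
```

```bash
python3 -c "
from tgt import *
T,_=snap('top','top3');S,_=snap('side','side3')
a=cv2.resize(T[170:240,200:290,::-1],None,fx=4.4,fy=4.4,interpolation=cv2.INTER_CUBIC)
b=cv2.resize(S[150:220,245:335,::-1],None,fx=4.4,fy=4.4,interpolation=cv2.INTER_CUBIC)
cv2.imwrite('pics/e3.png',np.hstack([a,b]))
go((545.5,74.5,100),9.3)"
```

```text
shift [0.21 0.04 2.67] twist -0.1 now [543.3  74.5 126.7] psi 9.2 tilt 0.01 F [ 0.6 -0.3 -0.5] w 48.9 g 62.5 t 12.7
```

View pics/e3.png

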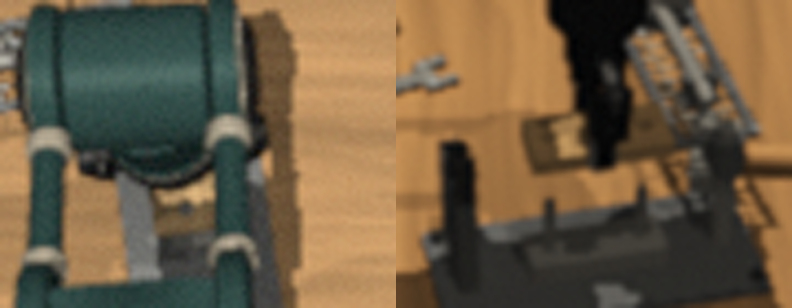

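The side crop shows the board held level at (600,140) above the pins, whose tips are at (550,200) and (642,187). I check its lengthwise offset.

```bash
python3 -c "
from h import *
g=lambda u,v:(245+(u-396)/4.4,150+v/4.4)
for q in((532,172),(522,122)):print(onz('side',*g(*q),.129 if q[1]>150 else .144)*1000)
for q in((550,199),(642,186)):print('tip',onz('side',*g(*q),.082)*1000)
c,s=np.cos(np.radians(9.2)),np.sin(np.radians(9.2))
for a,b in((-55,-25),(-55,25)):print('expected',543.3+a*c-b*s,74.5+a*s+b*c)
for x in(-37,37):print('pin expected for seat 545.5,74.5',545.5+x*c,74.5+x*s,'px',proj('side',[(545.5+x*c)/1e3,(74.5+x*s)/1e3,.082]))
"
```

```text
[494.84213326  48.57421202 129.        ]
[489.13439769  89.81635109 144.        ]
tip [509.64158099  69.99510062  82.        ]
tip [582.15123033  81.68709394  82.        ]
expected 493.0045351132815 41.02812805012438
expected 485.01047572868976 90.38494130377377
pin expected for seat 545.5,74.5 508.97595819229946 68.58439605540211 px [279.82635544 195.50831116]
pin expected for seat 545.5,74.5 582.0240418077005 80.41560394459789 px [300.90151095 192.51849838]
```

Call:
step_arm(motion=[[4,0.05,0.05,2,0],[4,0.05,0.05,4,0],[4,0.05,0.05,4.5,0],[4,0.05,0.05,4.7,0],[4,0.05,0.05,4.9,0],[4,0.05,0.05,5.1,0],[4,0.05,0.05,5.3,0],[4,0.05,0.05,5.5,0],[4,0.05,0.05,5.5,0],[4,0.05,0.05,5.5,0]])

```text
time: 13.7
tool_pos: [0.5438, 0.0749, 0.0719]
tcp_rot: [-3.131, -0.254, -0.0]
wrist_force: [0.1, -0.9, -0.3]
width: 0.571
grip_force: 62.5
```

Call:
step_arm(motion=[[4,0,0,0.3,0],[4,0,0,0.6,0],[4,0,0,1,0],[4,0,0,1.5,0],[4,0,0,2,0],[4,0,0,2.5,0],[4,0,0,3,0],[4,0,0,3.5,0],[4,0,0,3.5,0],[4,0,0,3.5,0]])

```text
time: 14.7
tool_pos: [0.5436, 0.0749, 0.0366]
tcp_rot: [3.131, 0.253, -0.001]
wrist_force: [0.5, 0.1, -1.0]
width: 0.569
grip_force: 62.5
```

Call:
step_arm(motion=[[4,0,0,0.3,0],[4,0,0,0.6,0],[4,0,0,0.8,0],[4,0,0,0.9,0],[4,0,0,1.0,0],[4,0,0,1.0,0],[4,0,0,1.0,0]])

```text
time: 15.4
tool_pos: [0.5436, 0.0749, 0.0271]
tcp_rot: [3.131, 0.254, -0.001]
wrist_force: [-2.4, -0.3, 4.5]
width: 0.569
grip_force: 63.0
```

Call:
step_arm(motion=[[4,0,0,0.1,0],[4,0,0,0.15,0],[4,0,0,0.15,0],[4,0,0,0.15,0]])

```text
time: 15.8
tool_pos: [0.5437, 0.0749, 0.0272]
tcp_rot: [3.131, 0.254, -0.001]
wrist_force: [-7.3, -1.0, 14.4]
width: 0.566
grip_force: 64.5
```

Call:
step_arm(motion=[[6.5,0,0,0,0],[6.5,0,0,0,0],[6.5,0,0,0,0],[6.5,0,0,0,0],[6.5,0,0,0,0],[6.5,0,0,-3,0],[7,0,0,-7,0],[8,0,0,-12,0],[8,0,0,-12,0],[8,0,0,-12,0]])

```text
time: 16.8
tool_pos: [0.5453, 0.0751, 0.1473]
tcp_rot: [-3.131, -0.253, -0.007]
wrist_force: [0.9, 0.8, -0.6]
width: 0.938
grip_force: 0.0
```

```bash
python3 -c "
from parts import *
from tgt import go
T=np.load('top2.npz')['i']
S,_=snap('side','side4')
for q in report('side',S):print(q[0],np.round(q[1:6],1))
go((581.7,-310.9,100),15.6)"
```

```text
alu [ 417.6 -337.6  106.3   45.2   19.9]
alu [ 582.5 -308.3  106.6   45.6   16.3]
alu [ 763.1 -227.3   86.9   44.6   -2.8]
alu [ 430.9 -192.3  104.8   45.8    3.5]
shift [-2.46 38.69  4.53] twist -6.3 now [543.7  74.9 145.3] psi 9.3 tilt 0.03 F [-0.7 -0.3 -1.5] w 79.8 g 0.0 t 16.85
```

Call:
step_arm(motion=[[8,-0.3,5,0,-1],[8,-0.6,10,0,-2],[8,-0.9,15,0,-3],[8,-1.2,20,0,-4],[8,-1.6,25,0,-5],[8,-2,30,0,-6],[8,-2.3,35,2,-6.3],[8,-2.4,38.7,6,-6.3],[7,-2.4,38.7,10,-6.3],[6.5,-2.4,38.7,11.5,-6.3],[6.2,-2.4,38.7,11.5,-6.3],[6.2,-2.4,38.7,11.5,-6.3],[6.2,-2.4,38.7,11.5,-6.3],[6.2,-2.4,38.7,11.5,-6.3]])

```text
time: 18.25
tool_pos: [0.5843, -0.3111, 0.0331]
tcp_rot: [3.11, 0.427, 0.006]
wrist_force: [0.1, 0.0, 0.2]
width: 0.728
grip_force: 0.0
```

```bash
python3 -c "
from tgt import *
go((582.4,-310.7,-1.5),15.6)"
```

```text
shift [-0.18 -0.1   3.46] twist 0.0 now [ 584.3 -311.1   33.1] psi 15.6 tilt 0.26 F [0.1 0.  0.2] w 62.2 g 0.0 t 18.25
```

Call:
step_arm(motion=[[6.2,0,0,1.5,0],[6.2,0,0,2.5,0],[6.2,0,0,3.0,0],[6.2,0,0,3.3,0],[6.2,0,0,3.4,0],[6.2,0,0,3.4,0],[6.2,0,0,3.4,0],[6.2,0,0,3.4,0]])

```text
time: 19.05
tool_pos: [0.5827, -0.3112, -0.0033]
tcp_rot: [3.112, 0.425, 0.001]
wrist_force: [0.8, 0.1, 0.3]
width: 0.724
grip_force: 0.0
```

```bash
python3 -c "
from tgt import *
go((582.4,-310.7,-1.5),15.6)"
```

```text
shift [-0.01 -0.06 -0.18] twist -0.1 now [ 582.7 -311.2   -3.3] psi 15.5 tilt 0.05 F [0.8 0.1 0.3] w 61.9 g 0.0 t 19.05
```

Call:
step_arm(motion=[[5.5,0,0,-0.1,0],[4,0,0,-0.1,0],[4,0,0,-0.1,0],[4,0,0,-0.1,0],[4,0,0,-0.1,0],[4,0,0,-0.1,0],[4,0,0,-0.1,0],[4,0,0,-0.1,0]])

```text
time: 19.85
tool_pos: [0.5829, -0.3113, -0.0017]
tcp_rot: [3.112, 0.425, 0.002]
wrist_force: [0.2, 0.2, 6.0]
width: 0.561
grip_force: 62.5
```

Call:
step_arm(motion=[[4,0,0,-1,0],[4,0,0,-3,0],[4,0,0,-7,0],[4,0,0,-11,0],[4,0,0,-13.5,0],[4,0,0,-13.5,0],[4,0,0,-13.5,0],[4,0,0,-13.5,0]])

```text
time: 20.65
tool_pos: [0.5807, -0.31, 0.1298]
tcp_rot: [-3.11, -0.425, 0.005]
wrist_force: [-0.6, 0.3, -2.0]
width: 0.561
grip_force: 62.3
```

```bash
python3 -c "
from tgt import *
go((543.6,74.9,125),9.3)"
```

```text
shift [  6.75 -38.07   0.57] twist 6.3 now [ 580.7 -310.   129.8] psi 15.6 tilt 0.24 F [-0.6  0.3 -2. ] w 47.9 g 62.3 t 20.65
```

Call:
step_arm(motion=[[4,0.5,-3,0,0.5],[4,1.1,-6.5,0,1],[4,1.8,-10.5,0,2],[4,2.5,-14.5,0,3],[4,3.2,-18.5,0,3.5],[4,3.9,-22.5,0,4],[4,4.6,-26.5,0,5],[4,5.3,-30.5,0,5.5],[4,5.9,-34,0,6],[4,6.3,-36.5,0,6.3],[4,6.5,-37.8,0,6.3],[4,6.57,-38.25,0,6.3],[4,6.57,-38.25,0,6.3],[4,6.57,-38.25,0.5,6.3],[4,6.57,-38.25,0.5,6.3],[4,6.57,-38.25,0.5,6.3]])

```text
time: 22.25
tool_pos: [0.5429, 0.0742, 0.1269]
tcp_rot: [3.131, 0.251, -0.001]
wrist_force: [-0.1, -1.1, -1.2]
width: 0.564
grip_force: 62.4
```

```bash
python3 -c "
from tgt import *
S,_=snap('side','side5')
b=cv2.resize(S[150:220,245:335,::-1],None,fx=7,fy=7,interpolation=cv2.INTER_CUBIC)
cv2.imwrite('pics/e5.png',b)
go((543.6,74.9,85),9.3)"
```

```text
shift [ 0.06 -0.04  4.21] twist -0.1 now [543.1  74.4 127.1] psi 9.2 tilt 0.02 F [-0.1 -0.4 -1. ] w 47.8 g 62.4 t 22.3
```

View pics/e5.png

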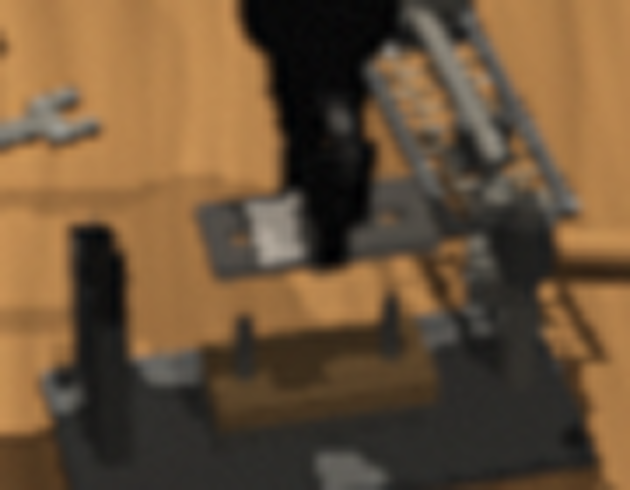

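The board is seated on the pins. The held blank's holes at (240,240) and (390,218) line up with the pins at (243,330) and (391,310).

Call:
step_arm(motion=[[4,0.05,-0.04,2,0],[4,0.05,-0.04,4,0],[4,0.05,-0.04,4.5,0],[4,0.05,-0.04,4.8,0],[4,0.05,-0.04,5.1,0],[4,0.05,-0.04,5.4,0],[4,0.05,-0.04,5.8,0],[4,0.05,-0.04,6.2,0],[4,0.05,-0.04,6.2,0],[4,0.05,-0.04,6.2,0]])

```text
time: 23.3
tool_pos: [0.5434, 0.0757, 0.0652]
tcp_rot: [-3.131, -0.254, 0.0]
wrist_force: [-0.2, -0.2, -1.4]
width: 0.565
grip_force: 62.3
```

Call:
step_arm(motion=[[4,0,0,0.4,0],[4,0,0,0.8,0],[4,0,0,1.2,0],[4,0,0,1.6,0],[4,0,0,1.9,0],[4,0,0,2.1,0],[4,0,0,2.2,0],[4,0,0,2.3,0],[4,0,0,2.3,0],[4,0,0,2.3,0]])

```text
time: 24.3
tool_pos: [0.5432, 0.0756, 0.0433]
tcp_rot: [3.131, 0.253, -0.001]
wrist_force: [-4.9, -0.2, 6.5]
width: 0.565
grip_force: 63.2
```

Seated at the expected height (43.3 mm). I press a little, release and rise.

Call:
step_arm(motion=[[4,0,0,0.1,0],[4,0,0,0.1,0],[4,0,0,0.1,0],[6.5,0,0,0,0],[6.5,0,0,0,0],[6.5,0,0,0,0],[6.5,0,0,0,0],[6.5,0,0,0,0],[6.5,0,0,-3,0],[7,0,0,-7,0],[8,0,0,-10,0],[8,0,0,-10,0],[8,0,0,-10,0],[8,0,0,-10,0]])

```text
time: 25.7
tool_pos: [0.5423, 0.0756, 0.1408]
tcp_rot: [3.131, 0.253, -0.004]
wrist_force: [-0.1, 0.4, -1.0]
width: 0.938
grip_force: 0.0
```

```bash
python3 -c "
from parts import *
from tgt import go
for n in('side','top'):
    S,_=snap(n,n+'6')
    for q in report(n,S):print(n,q[0],np.round(q[1:6],1))
go((429.9,-195.4,35),3.2)
go((418.3,-339.4,35),20)"
```

```text
side alu [ 417.7 -338.   106.3   46.    19.9]
side alu [ 763.3 -227.3   86.5   44.6   -2.8]
side alu [ 430.9 -192.3  104.8   45.8    3.5]
top alu [ 417.6 -339.8  107.6   49.9   19.9]
top alu [ 429.2 -195.3  107.1   49.9    3. ]
top alu [ 762.  -230.    88.4   49.3   -2.4]
top alu [9.045e+02 3.690e+02 1.038e+02 6.070e+01 7.000e-01]
top ply [397.8 239.3 100.5  48.5   8.7]
top ply [534.  903.3  74.7  59.2   6.1]
top ply [ 1.2857e+03  3.4620e+02  1.2870e+02  5.2400e+01 -9.0000e-01]
shift [-15.39  24.94  10.58] twist 6.1 now [542.   75.5 140.3] psi 9.3 tilt 0.2 F [-1.  -0.3  0.2] w 80.4 g 0.0 t 25.8
shift [-18.85  38.97  10.59] twist -10.7 now [542.   75.5 140.3] psi 9.3 tilt 0.2 F [-1.  -0.3  0.2] w 80.4 g 0.0 t 25.8
```

Call:
step_arm(motion=[[8,-2,5,0,1],[8,-4,9.5,0,3],[8,-7,14,0,5],[8,-10,18,0,6.1],[8,-13,22,2,6.1],[8,-15.5,24.9,5,6.1],[7,-15.5,24.9,9,6.1],[6.2,-15.5,24.9,10.5,6.1],[6.2,-15.5,24.9,10.5,6.1],[6.2,-15.5,24.9,10.5,6.1],[6.2,-15.5,24.9,10.5,6.1],[6.2,-15.5,24.9,10.5,6.1]])

```text
time: 27.0
tool_pos: [0.4321, -0.1953, 0.0387]
tcp_rot: [3.139, 0.088, 0.004]
wrist_force: [-0.2, 0.6, 0.4]
width: 0.728
grip_force: 0.0
```

```bash
python3 -c "
from tgt import *
go((429.9,-195.4,-2),3.2)"
```

```text
shift [-0.23 -0.01  4.07] twist 0.0 now [ 432.1 -195.3   38.7] psi 3.2 tilt 0.17 F [-0.2  0.6  0.4] w 62.2 g 0.0 t 27.0
```

Call:
step_arm(motion=[[6.2,0,0,2,0],[6.2,0,0,3.2,0],[6.2,0,0,3.8,0],[6.2,0,0,3.9,0],[6.2,0,0,3.9,0],[6.2,0,0,3.9,0],[6.2,0,0,3.9,0]])

```text
time: 27.7
tool_pos: [0.431, -0.1953, -0.0012]
tcp_rot: [3.14, 0.086, 0.002]
wrist_force: [-1.3, 0.2, -0.0]
width: 0.728
grip_force: 0.0
```

```bash
python3 -c "
from tgt import *
go((429.9,-195.4,-2),3.2)"
```

```text
shift [-0.11  0.    0.08] twist -0.0 now [ 431.  -195.3   -1.2] psi 3.2 tilt 0.06 F [-1.3  0.2 -0. ] w 62.1 g 0.0 t 27.7
```

Call:
step_arm(motion=[[6,-0.1,0,0.05,0],[6,-0.1,0,0.05,0],[4,-0.1,0,0.05,0],[4,-0.1,0,0.05,0],[4,-0.1,0,0.05,0],[4,-0.1,0,0.05,0],[4,-0.1,0,0.05,0],[4,-0.1,0,0.05,0],[4,-0.1,0,0.05,0]])

```text
time: 28.6
tool_pos: [0.4298, -0.1953, -0.0016]
tcp_rot: [3.14, 0.086, 0.001]
wrist_force: [-1.0, 0.6, 5.0]
width: 0.56
grip_force: 62.4
```

```bash
python3 -c "
from tgt import *
go((543.4,75.4,125),9.3)"
```

```text
shift [ 12.84 -26.4  -12.66] twist -6.1 now [ 429.8 -195.3   -1.6] psi 3.2 tilt 0.02 F [-1.   0.6  5. ] w 47.8 g 62.4 t 28.6
```

Call:
step_arm(motion=[[4,0,0,-1,0],[4,0,0,-3,0],[4,0,0,-7,0],[4,0,0,-11,0],[4,2,-2.5,-12.7,-1],[4,4,-6,-12.7,-2],[4,6,-9.5,-12.7,-3],[4,8,-13,-12.7,-4],[4,10,-17,-12.7,-5],[4,11.5,-20.5,-12.7,-6],[4,12.4,-23.5,-12.7,-6.1],[4,12.8,-25.5,-12.7,-6.1],[4,12.84,-26.2,-12.7,-6.1],[4,12.84,-26.4,-12.7,-6.1],[4,12.84,-26.4,-12.7,-6.1],[4,12.84,-26.4,-12.7,-6.1],[4,12.84,-26.4,-12.7,-6.1]])

```text
time: 30.3
tool_pos: [0.5431, 0.0745, 0.1248]
tcp_rot: [3.131, 0.251, -0.0]
wrist_force: [0.5, 0.7, -1.2]
width: 0.56
grip_force: 62.3
```

```bash
python3 -c "
from tgt import *
S,_=snap('side','side7')
b=cv2.resize(S[150:220,245:335,::-1],None,fx=7,fy=7,interpolation=cv2.INTER_CUBIC)
cv2.imwrite('pics/e7.png',b)
go((543.4,75.4,85),9.3)"
```

```text
shift [ 0.04 -0.07  3.98] twist -0.1 now [543.1  74.6 124.8] psi 9.2 tilt 0.01 F [ 0.5 -0.5 -1.2] w 48.1 g 62.3 t 30.35
```

View pics/e7.png

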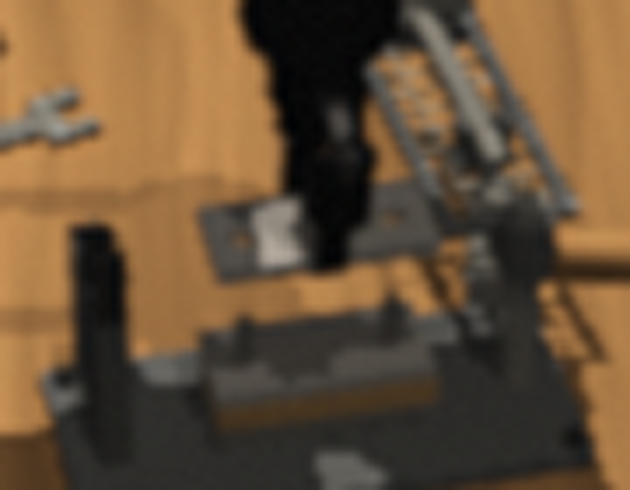

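The first blank lies flush on the board. The second is held aligned, holes at (240,240) and (393,218).

Call:
step_arm(motion=[[4,0.03,-0.06,2,0],[4,0.03,-0.06,3.8,0],[4,0.03,-0.06,4.3,0],[4,0.03,-0.06,4.6,0],[4,0.03,-0.06,4.9,0],[4,0.03,-0.06,5.2,0],[4,0.03,-0.06,5.5,0],[4,0.03,-0.06,5.8,0],[4,0.03,-0.06,5.8,0]])

```text
time: 31.25
tool_pos: [0.5432, 0.0762, 0.0665]
tcp_rot: [3.131, 0.254, -0.001]
wrist_force: [-1.2, 0.0, -1.6]
width: 0.559
grip_force: 62.3
```

Call:
step_arm(motion=[[4,0,0,0.4,0],[4,0,0,0.8,0],[4,0,0,1.1,0],[4,0,0,1.3,0],[4,0,0,1.4,0],[4,0,0,1.5,0],[4,0,0,1.6,0],[4,0,0,1.6,0],[4,0,0,1.6,0]])

```text
time: 32.15
tool_pos: [0.5435, 0.0762, 0.0514]
tcp_rot: [3.131, 0.254, 0.0]
wrist_force: [-2.5, -0.7, 4.4]
width: 0.565
grip_force: 63.0
```

Seated at 51.4 mm, as predicted.

Call:
step_arm(motion=[[4,0,0,0.1,0],[4,0,0,0.1,0],[4,0,0,0.1,0],[6.5,0,0,0,0],[6.5,0,0,0,0],[6.5,0,0,0,0],[6.5,0,0,0,0],[6.5,0,0,0,0],[6.5,0,0,-3,0],[7,0,0,-6,0],[8,0,0,-9,0],[8,0,0,-9,0],[8,0,0,-9,0],[8,0,0,-9,0],[8,0,0,-9,0]])

```text
time: 33.65
tool_pos: [0.5421, 0.0761, 0.139]
tcp_rot: [3.131, 0.253, -0.005]
wrist_force: [0.1, 0.4, -0.4]
width: 0.933
grip_force: 0.0
```

```bash
python3 -c "
from parts import *
from tgt import go
for n in('side','top'):
    S,_=snap(n,n+'8')
    for q in report(n,S):
        if q[0]=='alu':print(n,q[0],np.round(q[1:6],1))
go((418.2,-339.5,35),20)"
```

```text
side alu [ 417.7 -338.   106.3   46.1   19.9]
side alu [ 763.3 -227.3   86.5   44.6   -2.8]
top alu [ 417.6 -339.8  107.6   49.9   19.9]
top alu [ 762.  -230.    88.4   49.3   -2.4]
top alu [9.065e+02 3.690e+02 1.000e+02 6.060e+01 6.000e-01]
shift [-18.92  39.02  10.48] twist -10.7 now [542.4  76.1 139.3] psi 9.3 tilt 0.15 F [-0.8  0.2 -0.6] w 80.1 g 0.0 t 33.75
```

Call:
step_arm(motion=[[8,-2,5,0,-1],[8,-4,10,0,-3],[8,-6.5,14.5,0,-5],[8,-9,19,0,-7],[8,-11,23.5,0,-9],[8,-13.5,28,0,-10.7],[8,-16,32.5,0,-10.7],[8,-18,36.5,3,-10.7],[8,-19,39,6,-10.7],[7,-19,39,9,-10.7],[6.2,-19,39,10.5,-10.7],[6.2,-19,39,10.5,-10.7],[6.2,-19,39,10.5,-10.7],[6.2,-19,39,10.5,-10.7],[6.2,-19,39,13,-10.7],[6.2,-19,39,14,-10.7],[6.2,-19,39,14,-10.7],[6.2,-19,39,14,-10.7],[6.2,-19,39,14,-10.7],[6.2,-19,39,14,-10.7]])

```text
time: 35.75
tool_pos: [0.4193, -0.3398, 0.0018]
tcp_rot: [3.093, 0.544, 0.002]
wrist_force: [-0.8, -0.3, -0.6]
width: 0.726
grip_force: 0.0
```

```bash
python3 -c "
from tgt import *
go((418.2,-339.5,-2),20)"
```

```text
shift [-0.09 -0.06  0.38] twist -0.0 now [ 419.3 -339.8    1.8] psi 20.0 tilt 0.1 F [-0.8 -0.3 -0.6] w 62.0 g 0.0 t 35.75
```

Call:
step_arm(motion=[[6,-0.1,-0.05,0.2,0],[6,-0.1,-0.05,0.35,0],[6,-0.1,-0.05,0.35,0],[4,-0.1,-0.05,0.35,0],[4,-0.1,-0.05,0.35,0],[4,-0.1,-0.05,0.35,0],[4,-0.1,-0.05,0.35,0],[4,-0.1,-0.05,0.35,0],[4,-0.1,-0.05,0.35,0],[4,-0.1,-0.05,0.35,0]])

```text
time: 36.75
tool_pos: [0.4178, -0.3395, -0.0022]
tcp_rot: [3.093, 0.544, 0.001]
wrist_force: [-2.5, 0.6, 6.0]
width: 0.563
grip_force: 62.6
```

```bash
python3 -c "
from tgt import *
go((543.4,75.8,125),9.3)"
```

```text
shift [ 25.98 -34.74 -12.74] twist 10.7 now [ 417.8 -339.5   -2.2] psi 20.0 tilt 0.05 F [-2.5  0.6  6. ] w 48.1 g 62.6 t 36.75
```

Call:
step_arm(motion=[[4,0,0,-1,0],[4,0,0,-3,0],[4,0,0,-7,0],[4,0,0,-11,0],[4,2.5,-2.5,-12.7,1],[4,5.5,-6,-12.7,2],[4,8.5,-9.5,-12.7,3.5],[4,11.5,-13,-12.7,5],[4,14.5,-17,-12.7,6.5],[4,17.5,-21,-12.7,8],[4,20.5,-25,-12.7,9],[4,23,-28.5,-12.7,10],[4,24.8,-31.5,-12.7,10.7],[4,25.6,-33.7,-12.7,10.7],[4,25.95,-34.6,-12.7,10.7],[4,25.95,-34.75,-12.7,10.7],[4,25.95,-34.75,-12.7,10.7],[4,25.95,-34.75,-12.7,10.7],[4,25.95,-34.75,-12.7,10.7]])

```text
time: 38.65
tool_pos: [0.5428, 0.0749, 0.1243]
tcp_rot: [3.131, 0.251, -0.0]
wrist_force: [0.0, -0.3, -2.0]
width: 0.561
grip_force: 62.3
```

```bash
python3 -c "
from tgt import *
S,_=snap('side','side9')
b=cv2.resize(S[150:220,245:335,::-1],None,fx=7,fy=7,interpolation=cv2.INTER_CUBIC)
cv2.imwrite('pics/e9.png',b)
go((543.4,75.8,85),9.3)"
```

```text
shift [ 0.07 -0.07  3.93] twist -0.1 now [542.8  75.  124.3] psi 9.2 tilt 0.01 F [-0.6 -0.3 -1.5] w 48.1 g 62.3 t 38.7
```

View pics/e9.png

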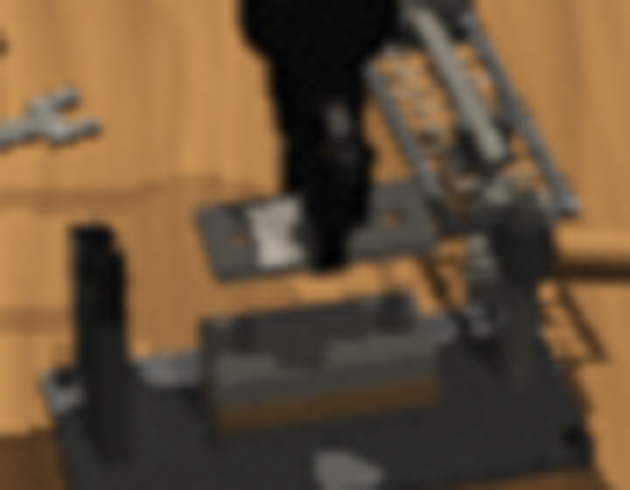

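Two blanks are flush. The third is held with its holes at (237,240) and (390,217), so I add a 0.7 mm correction and lower it.

Call:
step_arm(motion=[[4,0.07,-0.05,2,0],[4,0.07,-0.05,3.8,0],[4,0.07,-0.05,4.3,0],[4,0.07,-0.05,4.6,0],[4,0.07,-0.05,4.9,0],[4,0.07,-0.05,5.2,0],[4,0.07,-0.05,5.5,0],[4,0.07,-0.05,5.5,0]])

```text
time: 39.5
tool_pos: [0.5439, 0.0764, 0.0695]
tcp_rot: [3.131, 0.254, 0.002]
wrist_force: [1.3, -1.0, -2.2]
width: 0.565
grip_force: 62.3
```

Call:
step_arm(motion=[[4,0,0,0.3,0],[4,0,0,0.6,0],[4,0,0,0.8,0],[4,0,0,0.95,0],[4,0,0,1.05,0],[4,0,0,1.1,0],[4,0,0,1.1,0],[4,0,0,1.1,0]])

```text
time: 40.3
tool_pos: [0.5435, 0.0764, 0.0588]
tcp_rot: [3.131, 0.254, 0.0]
wrist_force: [-2.5, -6.0, 5.1]
width: 0.565
grip_force: 63.0
```

Call:
step_arm(motion=[[4,0,0,0.1,0],[4,0,0,0.1,0],[4,0,0,0.1,0],[6.5,0,0,0,0],[6.5,0,0,0,0],[6.5,0,0,0,0],[6.5,0,0,0,0],[6.5,0,0,0,0],[6.5,0,0,-3,0],[7,0,0,-7,0],[7,0,0,-12,0],[7,0,0,-18.5,0],[7,0,0,-18.5,0],[7,0,0,-18.5,0],[7,0,0,-18.5,0],[7,0,0,-18.5,0],[7,0,0,-18.5,0]])

```text
time: 42.0
tool_pos: [0.5419, 0.0765, 0.2403]
tcp_rot: [3.131, 0.253, -0.008]
wrist_force: [-0.0, 0.6, 0.1]
width: 0.819
grip_force: 0.0
```

Run:
```python
from tgt import *
I={}
for n in("top","side"):I[n]=snap(n,n+"10")
a=cv2.resize(I["top"][0][165:240,180:270,::-1],None,fx=4.4,fy=4.4,interpolation=cv2.INTER_CUBIC)
b=cv2.resize(I["side"][0][145:220,245:335,::-1],None,fx=4.4,fy=4.4,interpolation=cv2.INTER_CUBIC)
cv2.imwrite("pics/e10.png",np.hstack([a,b]))
go((610.6,267.4,240),103.5)
```

```text
shift [  9.8  -17.74   0.09] twist -94.2 now [542.4  76.6 241.2] psi 9.3 tilt 0.2 F [-0.1  0.  -0.9] w 70.1 g 0.0 t 42.1
```

View pics/e10.png

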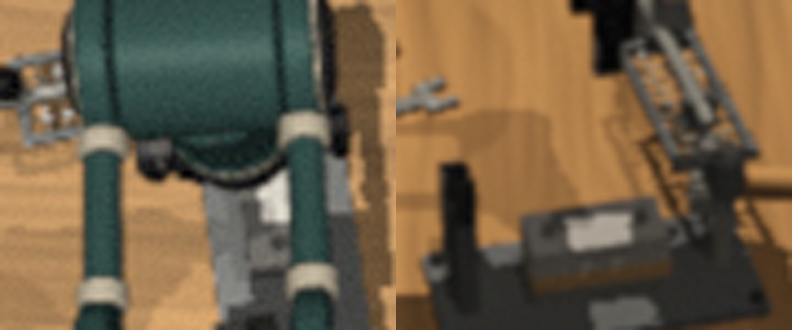

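The stack sits level on the pins, and the gate is still open. The knob is at the left edge of the top crop (8,82); I locate it.

Run:
```python
from tgt import *
D=np.load("top10.npz");i=D["i"].astype(int).sum(2);w=i[176:192,172:192];m=w<60;v,u=np.nonzero(m);print(m.sum(),172+u.mean(),176+v.mean())
p=onz("top",172+u.mean(),176+v.mean(),.172)*1000;P=cloud("top",D["d"])[176:192,172:192][m];print(p,np.nanmedian(P,0)*1000)
```

```text
18 181.16666666666666 183.94444444444446
[605.52558129 264.15728743 172.        ] [603.05453605 260.8138913  179.69890091]
```

Call:
step_arm(motion=[[7,1,-3,-1,-8],[7,2,-6,-1,-16],[7,3,-9,-1,-24],[7,5,-12,-1,-32],[7,7,-15,-1,-40],[7,9.3,-17.6,-1,-48],[7,9.3,-17.6,-1,-56],[6,9.3,-17.6,-1,-64],[6,9.3,-17.6,-1,-72],[6,9.3,-17.6,-1,-80],[6,9.3,-17.6,-1,-88],[6,9.3,-17.6,-1,-93.7],[6,9.3,-17.6,-1,-93.7],[6,9.3,-17.6,-1,-93.7],[6,9.3,-17.6,0,-93.7],[6,9.3,-17.6,0,-93.7]])

```text
time: 43.7
tool_pos: [0.6059, 0.265, 0.241]
tcp_rot: [-1.957, -2.456, 0.004]
wrist_force: [-0.1, -0.2, 0.0]
width: 0.703
grip_force: 0.0
```

```bash
python3 -c "
from tgt import *
go((606.5,265,149),104)"
```

```text
shift [-0.    0.09  9.2 ] twist -1.1 now [605.9 265.  241. ] psi 102.9 tilt 0.19 F [-0.1 -0.2  0. ] w 60.0 g 0.0 t 43.7
```

Go down and grip the knob.

Call:
step_arm(motion=[[6,0,0.05,4,0],[6,0,0.05,7,0],[6,0,0.05,9.2,0],[6,0,0.05,9.2,0],[6,0,0.05,9.2,0],[2,0,0.05,9.2,0],[2,0,0.05,9.2,0],[2,0,0.05,9.2,0],[2,0,0.05,9.2,0],[2,0,0.05,9.2,0],[2,0,0.05,9.2,0],[2,0,0.05,9.2,0],[2,0,0.05,9.2,0]], force=50)

```text
time: 45.0
tool_pos: [0.6087, 0.266, 0.1537]
tcp_rot: [1.956, 2.456, 0.005]
wrist_force: [0.7, -0.2, 6.2]
width: 0.293
grip_force: 48.9
```

Call:
step_arm(motion=[[2,-0.3,0,-0.6,0],[2,-0.65,0,-1.2,0],[2,-1.1,0,-1.9,0],[2,-1.6,0,-2.5,0],[2,-2.1,0,-3.0,0],[2,-2.45,0,-3.45,0],[2,-2.45,0,-3.45,0],[2,-2.45,0,-3.45,0]])

```text
time: 45.8
tool_pos: [0.6122, 0.2402, 0.1846]
tcp_rot: [-1.958, -2.456, 0.004]
wrist_force: [-0.7, -1.1, -4.4]
width: 0.297
grip_force: 49.6
```

Run:
```python
from tgt import *
go((495.2,66.2,184),189.4)
s=bot.read_state();M=R.from_rotvec(s["tcp_rot"]).as_matrix();p=np.array(s["tool_pos"])*1000
yaw=np.radians(9.3);x=np.array([np.cos(yaw),np.sin(yaw)]);y=np.array([-x[1],x[0]])
# hinge from shut knob radius 155.5 at (495.2,66.2) and from the present hold
h=np.array([495.2,66.2])+155.5*x;v=p[:2]-h;print("hinge",h,"r",np.hypot(*v),"g",np.arctan2(v@y,-v@x))
```

```text
shift [-14.35 -15.29   0.12] twist -86.5 now [612.2 240.2 184.6] psi 102.9 tilt 0.16 F [-0.7 -1.1 -4.4] w 25.3 g 49.6 t 45.8
hinge [648.6560639   91.32939418] r 153.3143581461698 g 1.4930559895278976
```

Call:
step_arm(motion=[[2,-0.1,-1.54,0,-5.8],[2,-0.35,-3.06,0,-11.6],[2,-0.75,-4.55,0,-17.4],[2,-1.28,-5.98,0,-23.2],[2,-1.96,-7.36,0,-29],[2,-2.78,-8.67,0,-34.8],[2,-3.72,-9.88,0,-40.6],[2,-4.78,-11,0,-46.4],[2,-5.95,-12,0,-52.2],[2,-7.22,-12.9,0,-58],[2,-8.56,-13.65,0,-63.8],[2,-9.98,-14.28,0,-69.6],[2,-11.45,-14.76,0,-75.4],[2,-12.95,-15.11,0,-81.2],[2,-14.35,-15.29,0,-86.5],[2,-14.35,-15.29,0,-86.5],[2,-14.35,-15.29,0,-86.5],[2,-14.35,-15.29,0,-86.5]])

```text
time: 47.6
tool_pos: [0.4983, 0.0683, 0.1849]
tcp_rot: [-0.259, 3.126, 0.003]
wrist_force: [9.8, 3.3, -11.7]
width: 0.301
grip_force: 49.7
```

Run:
```python
from tgt import *
I={}
for n in("top","side"):I[n]=snap(n,n+"11")
b=cv2.resize(I["side"][0][145:220,245:335,::-1],None,fx=6,fy=6,interpolation=cv2.INTER_CUBIC)
cv2.imwrite("pics/e11.png",b)
go((471.9,62.4,151),189.4)
```

```text
shift [ 2.73 -0.16  3.38] twist 0.1 now [498.4  68.4 184.9] psi -170.5 tilt 0.32 F [  9.3   3.7 -12. ] w 24.9 g 49.7 t 47.7
```

View pics/e11.png

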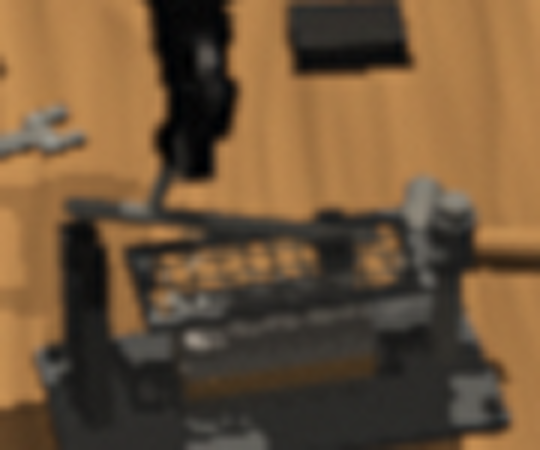

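The gate lies over the stack with the bar still lifted above the catch at (85,210). I close the last 1.5 mm and lower the bar along its arc.

Call:
step_arm(motion=[[2,0,-0.15,0,0],[2,0,-0.15,0,0],[2,0.4,-0.15,0.45,0],[2,0.9,-0.15,0.95,0],[2,1.45,-0.15,1.55,0],[2,1.95,-0.15,2.25,0],[2,2.35,-0.15,2.85,0],[2,2.65,-0.15,3.3,0],[2,2.65,-0.15,3.3,0],[2,2.65,-0.15,3.3,0]])

```text
time: 48.7
tool_pos: [0.4726, 0.0624, 0.1557]
tcp_rot: [-0.256, 3.125, 0.002]
wrist_force: [-0.9, 3.3, 8.6]
width: 0.297
grip_force: 50.9
```

Call:
step_arm(motion=[[5,0,0,0,0],[6,0,0,0,0],[6,0,0,0,0],[6,0,0,0,0],[6,0,0,0,0],[6,0,0,-2,0],[6,0,0,-6,0],[6,0,0,-11,0],[6,0,5,-15,0],[6,0,10,-15,0],[6,0,15,-15,0],[6,0,20,-15,0],[6,0,20,-15,0],[6,0,20,-15,0],[6,0,20,-15,0]])

```text
time: 50.2
tool_pos: [0.4373, 0.2581, 0.3023]
tcp_rot: [0.26, -3.13, 0.002]
wrist_force: [0.0, 0.4, 0.2]
width: 0.707
grip_force: 0.0
```

Run:
```python
from tgt import *
I={n:snap(n,n+"12")[0] for n in("top","side")}
a=cv2.resize(I["top"][165:265,215:345,::-1],(494,380),interpolation=cv2.INTER_CUBIC)
b=cv2.resize(I["side"][165:235,240:345,::-1],(494,330),interpolation=cv2.INTER_CUBIC)
b=cv2.resize(I["side"][165:235,240:345,::-1],None,fx=5.4,fy=5.4,interpolation=cv2.INTER_CUBIC)
t=cv2.resize(I["top"][165:255,215:270,::-1],None,fx=4.2,fy=4.2,interpolation=cv2.INTER_CUBIC)
b=np.vstack([b,np.zeros((max(0,t.shape[0]-b.shape[0]),b.shape[1],3),np.uint8)])[:t.shape[0]]
cv2.imwrite("pics/e12.png",np.hstack([t,b]));print(t.shape,b.shape)
for n in I:
    s0=I[n].astype(int).sum(2);y,x=(227,243) if n=="top" else (177,268);w=s0[y-6:y+7,x-6:x+7]<60;v,u=np.nonzero(w);print(n,x-6+u.mean(),y-6+v.mean(),w.sum())
```

```text
(378, 231, 3) (378, 567, 3)
top 243.33333333333334 227.41666666666666 12
side 268.45454545454544 176.78787878787878 33
```

View pics/e12.png

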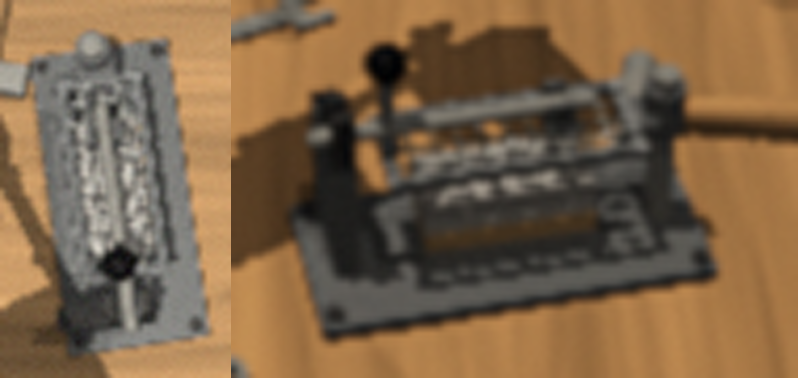

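The gate is shut. The bar's nose is back in the slot, and the knob is at (243.3,227.4) top and (268.5,176.8) side, within about 0.4 px of where it started. The stack is under the gate, so I hand in.

```bash
python3 -c "
from workcell import bot
print(bot.finish_job())"
```

```text
the job is handed in; nothing more can be done
None
```

The job is handed in at about 50 s: the backing board and all three blanks sit flush on the pins, the gate is shut, and the latch bar is down behind its catch; the hand-in gave no verdict.

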